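# Tuck the head flashing under the shingles of the clog stand's roof

### The job

The shingled roof panel of our clog stand needs its head flashing: lift the chest's lid right open until it rests back on its stop, take out the metal angle inside and tuck its flange under the lapped upper shingles, square to them and between the two lower shingles, until its upstand stands along the upper edge of the rooflight opening. Slide it in flat without lifting the shingles, and leave everything else where it is. Finish while still holding it: keep the gripper on the flashing, pressing it down firmly and flat on the deck as if for nailing, and do not let go.

Things in the scene. Friction and masses are not known exactly. Their poses are not given: they have to be found in the camera images.
- chest_lid (a joint): hinge of the plywood chest's lid, rad: 0 shut, grows as the front edge rises, 1.75 (just past upright) lying back on its stop. The 0.4 kg lid falls shut if let go below about 1.4 and falls back onto the stop beyond about 1.55.
- chest: open plywood chest, fixed on the bench: 200 (its x, front to back) x 270 (its y) x 78 mm high, walls and floor 8 mm; origin under its centre, front faces its -x (roughly the robot). Holds the flashing; a wooden bar lies loose at its +y end.
- lid_handle (a point): middle of the round steel bar (10 mm thick, 100 mm long along the chest's y) of the bow handle on top of the lid near its front edge; it moves with the lid: 187 mm in front of the hinge line, 45 mm above the lid's underside, its centre 35 mm above the 10 mm thick lid board
- lid_hinge (a point): middle of the lid's hinge line, along the rear (+x) upper rim of the chest, parallel to the chest's y, 78 mm above the bench. Its axes turn with the lid.
- flashing: bent metal angle (0.11 to 0.21 kg, loose): a flat flange 78 mm (its +x) x 180 mm (its y) x 3 mm; along one long side an upstand 50 mm high, 3 mm thick, its top 16 mm folded into a hem 8 mm thick. Origin under the bend, mid-length; flange runs to +x, upstand along +z. In the chest it lies flange down, upstand towards the chest's front.
- hem (a point): middle of the flashing's hem (8 mm thick, 16 mm high, 180 mm long), 42 mm above the flange's underside and 1.5 mm in front (+x) of the origin: where to pinch it from above
- flange_edge (a point): middle of the free long edge of the flange, at its underside, 78 mm in +x from the flashing's origin: the edge to tuck in
- roof: roof panel, 340 x 340 mm, fixed flat on the bench; origin under its centre, +x is up the roof, deck top 38 mm above the bench. Two fixed lower shingles (10 mm thick) lie on its left and right with bare deck 214 mm wide between. Three upper shingles (10 mm thick, 110 mm wide) lie across them from x = +20 mm upwards; the gap under them is 10 mm high at the butt, 7 mm at 40 mm, nil at 145 mm.
- deck: the plywood deck of the roof panel, 18 mm thick, with a rooflight opening 90 mm (x) x 140 mm (y) cut through it just below the upper course; the flashing is longer than the opening is wide and bears on the deck beside it. Origin 9 mm under the deck's top, at the panel's centre.
- opening_edge (a point): middle of the upper edge of the rooflight opening, on the deck's top; axes as the roof's. The seated flashing's origin comes here, its flange running to +x. It lies 20 mm in x and 0 mm in y from the panel's centre, on the -x side.
- shingle_butt (a point): middle of the lower edge (butt) of the upper course, at its underside: 10 mm above the deck and 40 mm up the roof (+x) from the opening's edge; axes as the roof's
- shingle_left (a joint): lift of the left (+y) shingle of the upper course, rad, about its nailed head 145 mm up from the butt: 0 lying down, 0.035 = butt raised 5 mm; springy, it takes about 4 N at the butt
- shingle_mid (a joint): lift of the middle shingle of the upper course, rad, about its nailed head 145 mm up from the butt: 0 lying down, 0.035 = butt raised 5 mm; springy, it takes about 4 N at the butt
- shingle_right (a joint): lift of the right (-y) shingle of the upper course, rad, about its nailed head 145 mm up from the butt: 0 lying down, 0.035 = butt raised 5 mm; springy, it takes about 4 N at the butt
- seaming_bar: bystander: dark wooden bar 130 x 22 x 22 mm, loose in the +y end of the chest, 108 mm from its middle
- clog: bystander: finished wooden clog, 280 x 95 x 80 mm, lying across behind the lane between chest and panel
- nail_tin: bystander: open round nail tin, 56 mm across, 42 mm high, in the lane between chest and panel near the robot
- marking_knife: bystander: marking knife with wooden handle, 165 x 18 x 14 mm, lying in the lane between chest and panel
- hammer: bystander: hammer, 280 mm, lying at the back
- tumbler: bystander: drinking glass, 68 mm across, 110 mm high, at the back

How it is judged:
On the way, in this order (a step that is already met when the one before it is completed fails the run):
1. the lid is open and rests on its stop (value of joint chest_lid above 1.7 rad), for 0.3 s.
2. the flange's edge is at least 15 mm under the upper shingles (x of flange_edge in the frame of shingle_butt between 0.015 and 0.07 m and z of flange_edge in the frame of shingle_butt below -0.003 m and z of flange_edge in the frame of opening_edge above -0.003 m and y of flashing in the frame of opening_edge between -0.04 and 0.04 m), for 0.1 s.
At the end, for the whole second after the job is handed in: Gripper still on the flashing (over 4 N), pressing it on the deck with over 5 N, at rest: flat within 0.05 rad and 5 mm, edge 28 to 52 mm under the upper shingles, upstand within 10 mm of the opening's edge, 18 mm sideways, square within 0.08 rad; shingles down (under 0.015), lid above 1.68 rad (x of flange_edge in the frame of shingle_butt between 0.028 and 0.052 m and x of flashing in the frame of opening_edge between -0.01 and 0.01 m and y of flashing in the frame of opening_edge between -0.018 and 0.018 m and z of each of flange_edge, flashing in the frame of opening_edge below 0.005 m and angle between the z axis of flashing and the z axis of roof, either way round below 0.05 rad and angle between the x axis of flashing and the x axis of roof, either way round below 0.08 rad and contact force between flashing and deck above 5 N and contact force between the fingers and flashing above 4 N and linear speed of flashing below 0.01 m/s and value of joint chest_lid above 1.68 rad and value of joint each of shingle_left, shingle_mid, shingle_right below 0.015 rad); the arm keeps its last pose, push and grip.
It fails at once if a shingle was lifted more than about 5 mm at its butt (value of joint any of shingle_left, shingle_mid, shingle_right above 0.035 rad).
It fails at once if another thing on the bench or in the chest was shifted by more than 40 mm (distance of any of seaming_bar, clog, nail_tin, marking_knife, hammer, tumbler from where it was at the start of the episode above 0.04 m).
It also fails if it takes over 64 s, if anything falls off the work surface, if the arm or the gripper's body presses on something with over 40 N, if the wrist force passes 120 N, or if a joint passes its speed limit or range.

### The arm

A 7-joint arm with a two-finger parallel gripper is mounted at the origin on the work surface. World frame = base frame: x ahead of the robot, y to its left, z up, the work surface at z = 0. Lengths are in m, angles in rad, forces in N, time in s.
With the tool pointing down it reaches from about 0.4 to 0.875 m from the base axis. Payload 19.3 kg.
Tool frame: the origin (TCP) lies on the centre line of the jaws, within the pads' length; the fingertips stand 14 mm ahead of it and the grasp point (between the pads) lies 5 mm behind it (bot.tip_extent is the distance from the TCP to the fingertips, in m); z points along the fingers, y is the line along which they close (so a half turn about z gives the same grasp; the last joint's range is limited). The gripper opens to 85 mm and grips with 20 to 120 N. Pads are 22 mm wide; open, the fingers measure 114 mm over their backs; the gripper's body (76 mm by 85 mm) begins 54 mm behind the grasp point. The pads swing forward as they close: fully open they stand 13 mm farther back than shut.
Start: joints at [1.11, 0.521, -0.036, 1.599, 0.021, 1.021, -0.113], TCP at [0.238, -0.578, 0.245] pointing down, gripper open.
Joint ranges: [-2.91, 2.91], [-0.3, 2.13], [-1.5, 1.42], [0.17, 2.43], [-1.26, 4.41], [0.16, 1.93], [-2.52, 2.52]. Speed limits (rad/s): [1.89, 1.89, 2.39, 2.39, 3.01, 3.01, 3.01].

### API

Orientations are given as [roll, pitch, yaw] about the fixed x, y, z axes, in that order (R = Rz(yaw) Ry(pitch) Rx(roll)).
In Python, from workcell import monitor, grab_frame, camera_model, bot gives the robot as it stands.
- The arm moves only by the tool move_arm, never from a script. Its argument "moves" is a list of rows, each a list of 4 numbers: the shift along the world's x, y, z in mm, then the turn about the world's z in rad. A call has 1 to 12 rows; each row is the pose to reach, as a shift and turn from the pose commanded when the call began; what a row does not reach only later rows make up. A row lasts 1/8 s, in which the tool goes at most 62.5 mm and 10.7 degrees, less where a joint would pass 70% of its speed; a pose out of reach is approached as far as the arm can. A call with a gripper value outside its range is refused whole. "gripper" is the opening, from 0 (shut) to 1 (fully open), set as the call begins (left out, the last holds). The fingers move at their own pace and stop on an object; "newtons" is the grip in N (left out, the last holds). Time passes only in rows, so rows that repeat a pose let the fingers close. It gives the time, the measured TCP pose, the force, the opening and the grip force at its end, in the units of the state.
- monitor.observe(): the state, without advancing time (a new reading comes with each control period).
- grab_frame(name): name is "side" or "top"; returns the picture (384x512x3 uint8, blue, green, red); there is no depth.
- camera_model(name): a dict with "vfov" (degrees; the focal length in pixels is half the picture's height over the tangent of half this angle, whatever the lens; pixels are square), "cx", "cy" (the principal point, pixels), "R" (3x3) and "t" (3): a world point X has camera coordinates R X + t. Camera axes: x right, y down, z forward; pixel columns grow to the right and rows downward; lengths in m; the calibration is good to about 2 mm. A picture is of the moment at which its call begins. camera_model takes no time and is no camera call.
- bot.job_done(): hands the job in; it is judged then, once.
The state is a dict: "clock": time; "qpos": joint angles; "qd": joint speeds; "joint_efforts": joint torques, N m; "position": TCP position; "tool_rot": TCP orientation; "force": force on the tool from outside, world axes, zero at the start; "moment": the same for the moment, N m; "grip_width": finger opening in m; "finger_force": force on a finger pad.
Only numpy, scipy, OpenCV 4.12 (cv2) and the standard library are available. Lean on these libraries where they do the work, as an engineer would, in place of code of your own. Each camera call takes 0.05 s, during which the arm holds its last target. There are 200 camera calls.

## Working session

There is one attempt and no reset: what is moved stays moved. The work goes in short steps, Python scripts to look and compute and a tool call to move; the robot and the scene stay as the last step left them, time stands still between calls to the robot, and variables do not carry over. Pictures are saved under pics/ and viewed, at most 10 in all, crops included, and the job is handed in when it is done.

Besides the shell and the picture viewer there is one more tool, called by a JSON object that holds its "name" and its "arguments", one argument or row to a line. move_arm: Moves the arm, as the interface text tells. Its arguments: {"type":"object","properties":{"moves":{"type":"array","items":{"type":"array","items":{"type":"number"}}},"gripper":{"type":"number"},"newtons":{"type":"number"}},"required":["moves"]}

```bash
mkdir -p pics; cat > h.py <<'E'
import numpy as np, cv2
from workcell import monitor, grab_frame, camera_model, bot
def cam(n):
    m=camera_model(n); f=192/np.tan(np.radians(m["vfov"])/2)
    return m,f,np.array(m["R"]),np.array(m["t"])
def ray(n,uv,z):
    m,f,R,t=cam(n); d=R.T@np.array([(uv[0]-m["cx"])/f,(uv[1]-m["cy"])/f,1]); c=-R.T@t
    return c+d*(z-c[2])/d[2]
def proj(n,X):
    m,f,R,t=cam(n); p=R@np.array(X)+t
    return np.array([m["cx"]+f*p[0]/p[2],m["cy"]+f*p[1]/p[2]])
def save(n,name):
    im=grab_frame(n); cv2.imwrite(f"pics/{name}.png",im); return im
E
python3 - <<'E'
from h import *
save("top","top0");save("side","side0")
for n in("top","side"):print(camera_model(n))
s=monitor.observe();print(s)
E
```

```text
{'vfov': 57.77640544316652, 'cx': 259.2653194525864, 'cy': 192.21782108840492, 'R': array([[-0.02016351, -0.99962451, -0.01855454],
       [-0.99936253,  0.02069815, -0.02908831],
       [ 0.02946144,  0.01795619, -0.99940462]]), 't': array([0.04111715, 0.52836415, 0.99922673])}
{'vfov': 48.36323298519066, 'cx': 248.27302910400653, 'cy': 190.917613922088, 'R': array([[-0.93431404, -0.35644783, -0.00148761],
       [-0.267656  ,  0.70431864, -0.65749184],
       [ 0.23540929, -0.61390569, -0.75346019]]), 't': array([0.50684007, 0.18484448, 1.05296387])}
{'clock': 0.1, 'qpos': array([ 1.10979329,  0.52193866, -0.03631992,  1.59991376,  0.02119285,
        1.02106433, -0.11277675]), 'qd': array([ 0.00055822, -0.00347222,  0.00015639, -0.0006943 , -0.00083991,
        0.00175573, -0.00111113]), 'joint_efforts': array([ 2.58993845e-03, -9.28496075e+01,  1.98370121e+00, -3.70535409e+01,
        1.81168638e-02,  5.44619048e-03, -1.10232668e-05]), 'position': array([ 0.23795361, -0.57765106,  0.2448065 ]), 'tool_rot': array([-3.14065517e+00,  6.07845661e-05,  3.90804405e-01]), 'force': array([0.61005919, 0.58208021, 0.45185593]), 'moment': array([-0.02113412,  0.03811084,  0.02998672]), 'finger_force': 0.0, 'grip_width': 0.08565817093228392}
```

View pics/top0.png

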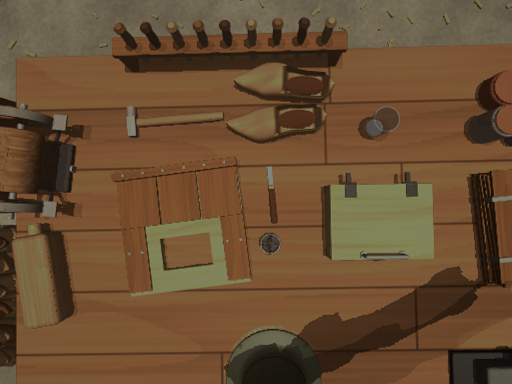

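View pics/side0.png

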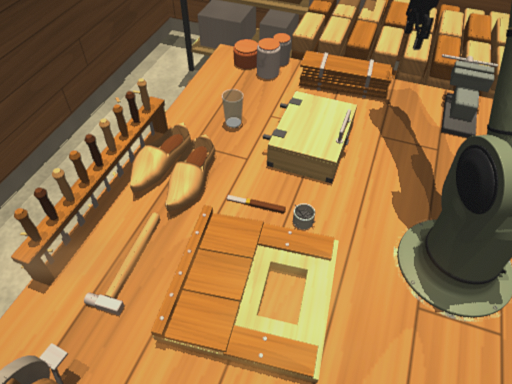

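The top view shows the chest lid around (380,222) with its handle near (385,256). The roof panel is around (183,225), with the opening at about (193,250). The side view agrees. Next I'll measure these with masks.

```bash
cat > m.py <<'E'
from h import *
im=cv2.imread("pics/top0.png"); hsv=cv2.cvtColor(im,cv2.COLOR_BGR2HSV)
print("lid",hsv[215,380],"deck",hsv[285,190],"wood",hsv[330,190],"op",hsv[250,193],"handle",hsv[256,385],hsv[255,370])
H,S,V=cv2.split(hsv.astype(int))
m=((H>=22)&(H<=40)&(S>60)&(V>110)).astype(np.uint8)*255
cs,hi=cv2.findContours(m,cv2.RETR_CCOMP,cv2.CHAIN_APPROX_NONE)
for c,h in zip(cs,hi[0]):
    a=cv2.contourArea(c)
    if a<800: continue
    r=cv2.minAreaRect(c);b=cv2.boxPoints(r);z=.088 if r[0][0]>300 else .038
    print("hole" if h[3]>=0 else "out",a,r)
    for p in b: print("  ",p.round(1),ray("top",p,z).round(4))
E
python3 m.py
python3 - <<'E'
import cv2
im=cv2.imread("pics/top0.png")
a=cv2.resize(im[150:300,105:255],(600,600),interpolation=cv2.INTER_CUBIC);cv2.imwrite("pics/c1.png",a)
a=cv2.resize(im[165:270,315:445],None,fx=5,fy=5,interpolation=cv2.INTER_CUBIC);cv2.imwrite("pics/c2.png",a)
E
```

```text
lid [ 28  96 128] deck [ 31  82 131] wood [ 13 153 125] op [ 15 144 126] handle [ 20  44 121] [17 77 76]
out 5025.5 ((186.11572265625, 254.117919921875), (69.6502685546875, 120.07073211669922), 82.40535736083984)
   [122.  227.5] [0.4366 0.419  0.038 ]
   [241.  211.7] [0.4747 0.0821 0.038 ]
   [250.2 280.7] [0.2819 0.06   0.038 ]
   [131.2 296.6] [0.243  0.3946 0.038 ]
hole 1715.5 ((186.04095458984375, 251.31732177734375), (34.74421691894531, 52.212303161621094), 82.64761352539062)
   [157.9 237.4] [0.4069 0.3174 0.038 ]
   [209.7 230.7] [0.4229 0.1711 0.038 ]
   [214.2 265.2] [0.3265 0.1601 0.038 ]
   [162.4 271.9] [0.3104 0.306  0.038 ]
out 6798.5 ((381.8719482421875, 221.4032440185547), (74.62640380859375, 102.08846282958984), 89.19306945800781)
   [330.3 184.8] [ 0.5425 -0.1602  0.088 ]
   [432.4 183.4] [ 0.5406 -0.429   0.088 ]
   [433.4 258. ] [ 0.3445 -0.425   0.088 ]
   [331.4 259.4] [ 0.3453 -0.1579  0.088 ]
```

View pics/c1.png

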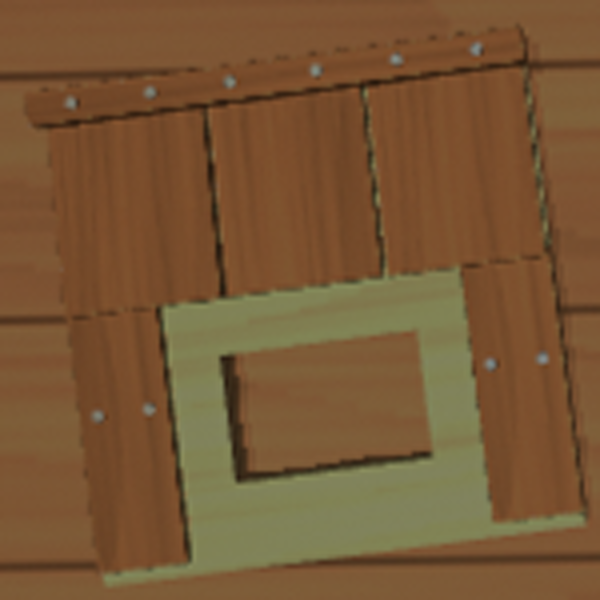

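View pics/c2.png

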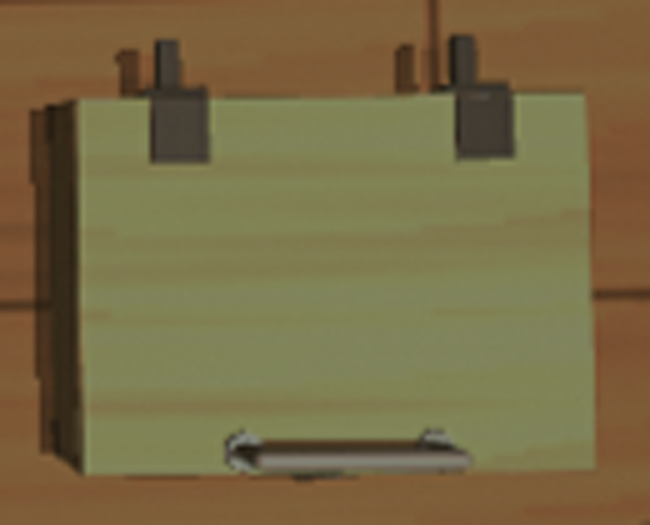

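The crops show the opening's upper edge from (160,239) to (209,232), the butt line from (145,226) to (220,217), and the handle bar from (366,256) to (408,257). I'll work out the targets from these.

```bash
python3 - <<'E'
from h import *
for p in [(366,256.5),(408.6,257)]: print("handle",ray("top",p,.123).round(4))
for p in [(145.5,226.2),(220,217)]: print("butt",ray("top",p,.048).round(4), ray("top",p,.058).round(4))
a=.115;ex=np.array([np.cos(a),np.sin(a),0]);O=np.array([.4114,.2439,.038])
for d in (0,.04): print(proj("top",O+ex*d).round(1), proj("side",O+ex*d).round(1))
im=cv2.imread("pics/side0.png");hsv=cv2.cvtColor(im,cv2.COLOR_BGR2HSV);H,S,V=cv2.split(hsv.astype(int))
# handle check in side
print(proj("side",(.355,-.29,.123)),proj("side",(.355,-.24,.123)),proj("side",(.355,-.34,.123)))
ey=np.array([-np.sin(a),np.cos(a),0])
for s in(-.07,.07):
  for d in(0,-.09): print(proj("side",O+ex*d+ey*s).round(1))
cv2.imwrite("pics/c3.png",np.hstack([cv2.resize(im[225:365,220:340],None,fx=4,fy=4,interpolation=2)[:560,:420],cv2.resize(im[90:190,300:370],None,fx=5,fy=5,interpolation=2)[:,:] if 0 else cv2.copyMakeBorder(cv2.resize(im[90:190,300:370],None,fx=5,fy=5,interpolation=2),0,60,0,0,0)]))
E
```

```text
handle [ 0.357  -0.2392  0.123 ]
handle [ 0.3539 -0.3463  0.123 ]
butt [0.4397 0.3488 0.048 ] [0.4403 0.3453 0.058 ]
butt [0.4613 0.1401 0.048 ] [0.4617 0.1388 0.058 ]
[183.9 235.3] [263.9 288.4]
[182.1 221.2] [246.8 284.5]
[345.67670727 122.57565518] [341.78920589 133.45553804] [349.37367816 112.2290067 ]
[270.5 262.6]
[308.  270.8]
[256.7 316.7]
[297.7 326.5]
```

View pics/c3.png

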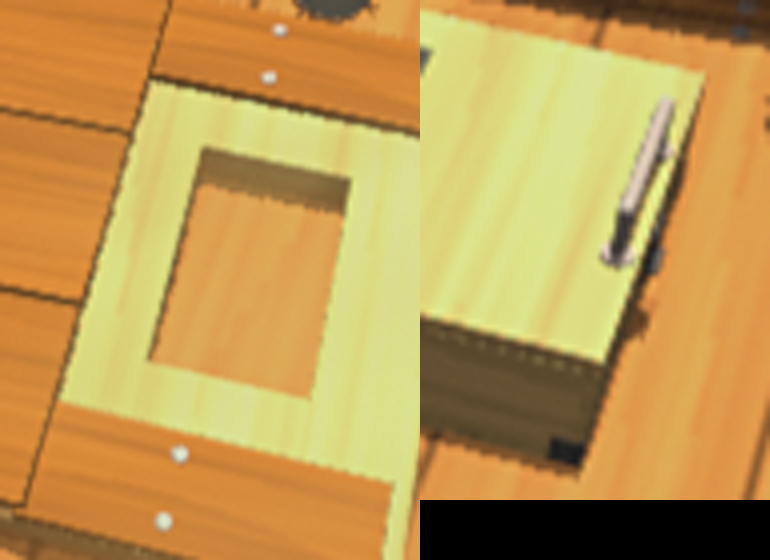

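The side view matches the predicted opening corners within about 2 mm, for example (271,262), and the handle from (350,110) to (341,133). Moving over the handle.

{"name": "move_arm", "arguments": {
  "moves": [
    [17,40,0,0.17],
    [34,80,0,0.34],
    [51,120,-5,0.51],
    [68,160,-15,0.68],
    [85,205,-25,0.85],
    [102,245,-35,1.02],
    [117,286,-45,1.165],
    [117,286,-45,1.165]
  ],
  "gripper": 1
}}

```text
clock: 1.1
position: [0.3557, -0.2892, 0.1998]
tool_rot: [-3.141, -0.001, 1.562]
force: [-0.7, -1.2, -0.3]
grip_width: 0.0852
finger_force: 0.0
```

{"name": "move_arm", "arguments": {
  "moves": [
    [0,-2,-40,0],
    [0,-2,-77,0],
    [0,-2,-77,0]
  ]
}}

```text
clock: 1.48
position: [0.3539, -0.2935, 0.1217]
tool_rot: [-3.138, -0.002, 1.555]
force: [-0.1, -0.1, 0.7]
grip_width: 0.0857
finger_force: 0.0
```

{"name": "move_arm", "arguments": {
  "moves": [
    [0,0,0,0],
    [0,0,0,0],
    [0,0,0,0],
    [0,0,0,0],
    [0,0,0,0],
    [0,0,0,0]
  ],
  "gripper": 0,
  "newtons": 30
}}

```text
clock: 2.22
position: [0.3563, -0.2941, 0.1238]
tool_rot: [3.139, 0.001, 1.556]
force: [5.3, 0.9, 3.2]
grip_width: 0.009
finger_force: 30.4
```

```bash
python3 -c "
import numpy as np
for th in np.arange(0,1.76,.1):
    a=np.pi-np.arctan2(45,187);r=192.3
    print(round(th,2),(r*np.cos(a-th)+187).round(),(r*np.sin(a-th)-45).round())"
```

```text
0.0 0.0 -0.0
0.1 5.0 18.0
0.2 13.0 36.0
0.3 22.0 53.0
0.4 32.0 69.0
0.5 44.0 84.0
0.6 58.0 98.0
0.7 73.0 110.0
0.8 89.0 120.0
0.9 106.0 129.0
1.0 124.0 137.0
1.1 142.0 142.0
1.2 161.0 146.0
1.3 180.0 147.0
1.4 200.0 147.0
1.5 219.0 145.0
1.6 237.0 141.0
1.7 256.0 135.0
```

{"name": "move_arm", "arguments": {
  "moves": [
    [2,0,9,0],
    [5,0,18,0],
    [8,0,27,0],
    [13,0,36,0],
    [17,0,44,0],
    [22,0,53,0],
    [27,0,61,0],
    [32,0,69,0],
    [38,0,77,0],
    [44,-1,84,0],
    [51,-1,91,0],
    [58,-1,98,0]
  ]
}}

```text
clock: 3.72
position: [0.4119, -0.2945, 0.2215]
tool_rot: [-3.138, -0.001, 1.555]
force: [-10.9, 0.9, 8.1]
grip_width: 0.0085
finger_force: 30.1
```

{"name": "move_arm", "arguments": {
  "moves": [
    [15,0,12,0],
    [31,0,22,0],
    [48,0,31,0],
    [66,0,39,0],
    [84,-1,44,0],
    [103,-1,48,0],
    [122,-1,49,0],
    [142,-1,49,0],
    [161,-2,47,0],
    [179,-2,43,0],
    [198,-2,37,0],
    [198,-2,37,0]
  ]
}}

```text
clock: 5.22
position: [0.6124, -0.2962, 0.2582]
tool_rot: [3.141, -0.001, 1.557]
force: [1.8, 0.8, 2.8]
grip_width: 0.0088
finger_force: 31.4
```

```bash
python3 -c "
from h import *
a=save('side','s1');b=save('top','t1');cv2.imwrite('pics/c4.png',np.hstack([cv2.resize(a[40:240,220:420],(400,400)),cv2.resize(b[120:300,300:480],(400,400))]))"
```

```text
(no output)
```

View pics/c4.png

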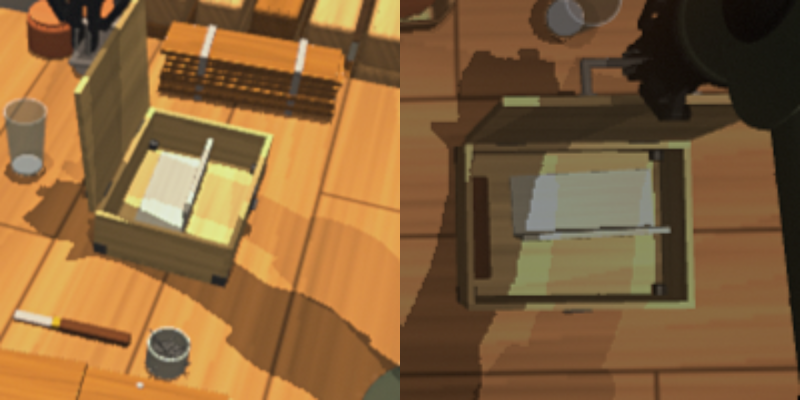

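The lid is nearly on its stop. The flashing lies mid-chest with its upstand towards the front: hem from (541,237) to (668,230) in the crop. Next I'll let go of the handle and rise.

{"name": "move_arm", "arguments": {
  "moves": [
    [4,0,0,0],
    [4,0,0,0],
    [4,0,0,0],
    [4,0,0,0],
    [4,0,25,0],
    [0,0,60,0],
    [-60,0,60,0],
    [-120,0,60,0],
    [-180,60,60,0],
    [-230,120,60,0],
    [-230,180,60,0]
  ],
  "gripper": 0.3
}}

```text
clock: 6.7
position: [0.3868, -0.1448, 0.3184]
tool_rot: [-3.141, 0.001, 1.553]
force: [2.3, 1.5, 0.8]
grip_width: 0.0255
finger_force: 0.0
```

```bash
python3 -c "
from h import *
b=save('top','t2');a=save('side','s2')
A=b[130:270,310:450]
cv2.imwrite('pics/c5.png',np.hstack([cv2.resize(A,(560,560),interpolation=2),cv2.resize(a[60:200,240:300+60],(240,280)).repeat(2,0)]))
hsv=cv2.cvtColor(b,cv2.COLOR_BGR2HSV)
g=((hsv[...,1]<60)&(hsv[...,2]>90)).astype(np.uint8)
n,l,st,c=cv2.connectedComponentsWithStats(g)
for s in st[1:]:
  if s[4]>30 and s[0]>310 and s[0]<450: print(s)
"
```

```text
[367 119  16  16 192]
[381 142  53  16 220]
[ 349  196   73   32 1837]
[404 302  23   9  61]
[433 309  22  13  74]
[407 312  18   8  39]
[406 338  14  17  84]
[384 354  23  20 142]
```

View pics/c5.png

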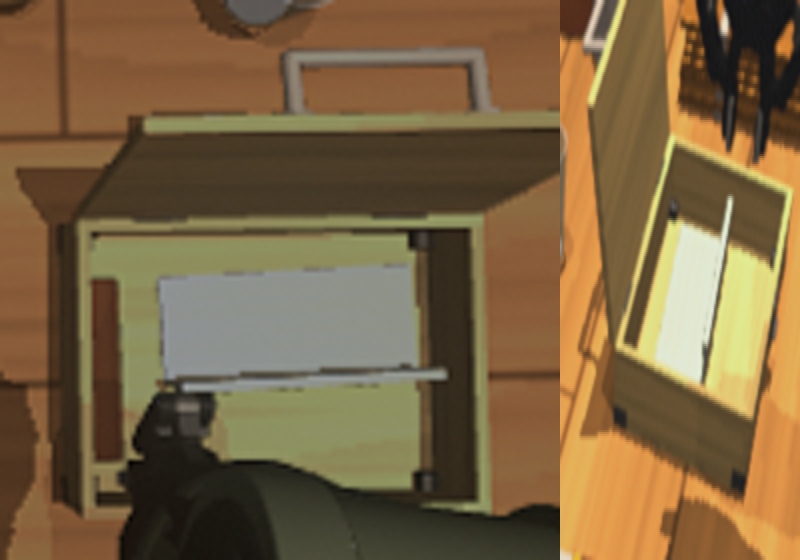

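In the crop the hem's top runs from (180,387) to (446,373), and the flange's far edge from (158,278) to (408,265). The lid is back on its stop.

```bash
python3 - <<'E'
from h import *
A=np.array([ray("top",(354.7,226.4),.058),ray("top",(421.1,222.9),.058)]);B=np.array([ray("top",(349.2,199.2),.011),ray("top",(411.6,195.9),.011)])
for Q in(A,B):
    d=Q[0]-Q[1];print(Q.round(4),Q.mean(0).round(4),"yaw",-np.arctan2(d[0],d[1]).round(3),np.hypot(*d[:2]).round(4))
# side check of hem ends
for p in A: print(proj("side",p).round(1))
s=monitor.observe();print(s["position"],s["tool_rot"][2])
E
```

```text
[[ 0.4289 -0.2292  0.058 ]
 [ 0.435  -0.4092  0.058 ]] [ 0.432  -0.3192  0.058 ] yaw 0.034 0.1801
[[ 0.5036 -0.2275  0.011 ]
 [ 0.5094 -0.4055  0.011 ]] [ 0.5065 -0.3165  0.011 ] yaw 0.033 0.1781
[312.4 146.7]
[325.5 110. ]
[ 0.3874619  -0.14112696  0.31900779] 1.5601549841443927
```

{"name": "move_arm", "arguments": {
  "moves": [
    [10,-45,-10,0.024],
    [20,-90,-30,0.048],
    [35,-135,-60,0.048],
    [45,-178,-100,0.048],
    [45,-178,-119,0.048],
    [45,-178,-119,0.048],
    [45,-178,-119,0.048]
  ],
  "gripper": 0.6
}}

```text
clock: 7.68
position: [0.4344, -0.3231, 0.2003]
tool_rot: [3.141, 0.001, 1.604]
force: [-0.4, 0.3, -0.6]
grip_width: 0.0513
finger_force: 0.0
```

{"name": "move_arm", "arguments": {
  "moves": [
    [-2,3,-40,0],
    [-2,3,-80,0],
    [-2,3,-120,0],
    [-2,3,-140,0],
    [-2,3,-152,0],
    [-2,3,-152,0],
    [-2,3,-152,0]
  ]
}}

```text
clock: 8.55
position: [0.4326, -0.3206, 0.0484]
tool_rot: [3.14, 0.001, 1.604]
force: [0.2, 0.4, -0.1]
grip_width: 0.0513
finger_force: 0.0
```

{"name": "move_arm", "arguments": {
  "moves": [
    [0,0,0,0],
    [0,0,0,0],
    [0,0,0,0],
    [0,0,0,0],
    [0,0,0,0],
    [0,0,0,0]
  ],
  "gripper": 0,
  "newtons": 80
}}

```text
clock: 9.3
position: [0.4322, -0.3205, 0.0478]
tool_rot: [3.141, 0.0, 1.604]
force: [-2.7, 1.4, 10.3]
grip_width: 0.0066
finger_force: 78.9
```

{"name": "move_arm", "arguments": {
  "moves": [
    [0,0,15,0],
    [0,0,45,0],
    [0,0,85,0],
    [0,0,130,0],
    [0,0,170,0],
    [0,0,200,0],
    [0,40,200,0],
    [5,85,200,0],
    [15,130,200,0],
    [25,175,200,0],
    [30,220,200,0.04],
    [30,265,200,0.08]
  ]
}}

```text
clock: 10.8
position: [0.4619, -0.0537, 0.2481]
tool_rot: [3.141, 0.0, 1.685]
force: [1.1, -0.3, -1.2]
grip_width: 0.0065
finger_force: 78.3
```

{"name": "move_arm", "arguments": {
  "moves": [
    [0,45,0,0],
    [0,90,0,0],
    [-10,135,0,0],
    [-30,180,0,0],
    [-55,225,0,0],
    [-85,265,0,0],
    [-109,291,0,0.002],
    [-109,291,0,0.002],
    [-109,291,0,0.002],
    [-109,291,0,0.002]
  ]
}}

```text
clock: 12.05
position: [0.3535, 0.235, 0.2474]
tool_rot: [3.141, 0.0, 1.684]
force: [-0.8, -0.4, -2.5]
grip_width: 0.0066
finger_force: 78.4
```

```bash
python3 -c "
from h import *
b=save('top','t3');a=save('side','s3')
cv2.imwrite('pics/c6.png',np.hstack([cv2.resize(b[130:310,110:310],(400,360)),cv2.resize(a[150:384,150:350],(400,468))[:360]]))
s=monitor.observe();print(s['position'],s['tool_rot'],s['force'],s['moment'],s['finger_force'])"
```

```text
[0.35341421 0.23513377 0.24732072] [-3.14152079e+00  1.30423778e-04  1.68442880e+00] [ 0.6336294  -0.9670965  -0.96942437] [-0.04460636  0.05405794  0.00217754] 78.38033080101013
```

View pics/c6.png

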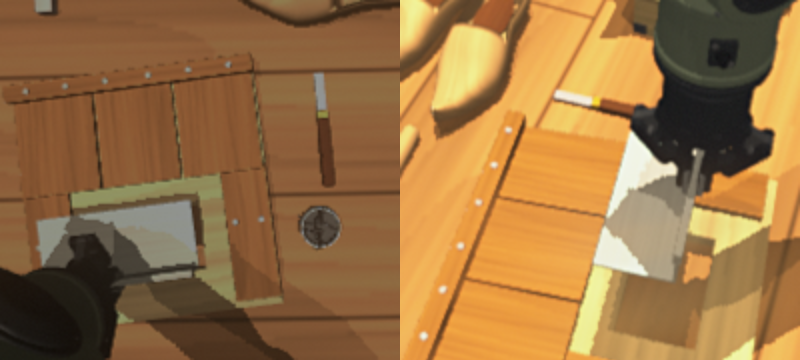

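The flashing is held flat above the panel. Its flange edge runs from about (129,240) to (206,230) in the top image. I'll check the in-hand pose by colour mask.

```bash
python3 - <<'E'
from h import *
b=cv2.imread("pics/t3.png");hsv=cv2.cvtColor(b,cv2.COLOR_BGR2HSV)
g=((hsv[...,1]<60)&(hsv[...,2]>60)).astype(np.uint8);g[:,:115]=0;g[:200]=0;g[300:]=0;g[:,225:]=0
E=[];
for u in range(134,205):
    v=np.flatnonzero(g[:260,u])
    if len(v): E.append((u,v[0]-.5))
E=np.array(E);k,c=np.polyfit(E[:,0],E[:,1],1);r=E[:,1]-k*E[:,0]-c;o=abs(r)<1.5;k,c=np.polyfit(E[o,0],E[o,1],1)
z=.2474-.0398+.003
rows=range(235,258);L=[np.flatnonzero(g[v])[0]-.5 for v in rows];R=[np.flatnonzero(g[v])[-1]+.5 for v in rows]
print("k",k,"o",o.sum(),len(o),"L",L[::5],"R",R[::5])
P=[ray("top",(u,k*u+c),z) for u in(129.5,206.5)];d=P[0]-P[1]
print(np.round(P,4),np.mean(P,0).round(4),-np.arctan2(d[0],d[1]),np.hypot(d[0],d[1]))
a=.115;T=np.array([.3535,.235])
print("pred edge",T+ .0765*np.array([np.cos(a),np.sin(a)])+.0013*np.array([-np.sin(a),np.cos(a)]))
E
```

```text
k -0.14584171696847786 o 71 71 L [np.float64(162.5), np.float64(128.5), np.float64(128.5), np.float64(129.5), np.float64(129.5)] R [np.float64(205.5), np.float64(206.5), np.float64(206.5), np.float64(207.5), np.float64(207.5)]
[[0.4186 0.3298 0.2106]
 [0.4412 0.1504 0.2106]] [0.4299 0.2401 0.2106] 0.12531775792164226 0.18090375901019407
pred edge [0.42934553 0.24506953]
```

{"name": "move_arm", "arguments": {
  "moves": [
    [0,2,-40,-0.005],
    [0,2,-80,-0.005],
    [0,2,-115,-0.005],
    [0,2,-140,-0.005],
    [0,2,-155,-0.005],
    [0,2,-165,-0.005],
    [0,2,-165,-0.005]
  ]
}}

```text
clock: 13.02
position: [0.3531, 0.2377, 0.0822]
tool_rot: [-3.141, 0.0, 1.681]
force: [0.0, -0.8, -0.0]
grip_width: 0.0065
finger_force: 78.3
```

{"name": "move_arm", "arguments": {
  "moves": [
    [0,0,-1,0],
    [0,0,-2,0],
    [0,0,-3,0],
    [0,0,-3,0]
  ]
}}

```text
clock: 13.52
position: [0.3531, 0.2377, 0.0794]
tool_rot: [3.141, 0.0, 1.681]
force: [-0.2, -0.3, -1.6]
grip_width: 0.0066
finger_force: 78.3
```

{"name": "move_arm", "arguments": {
  "moves": [
    [0,0,-1,0],
    [0,0,-1.5,0],
    [0,0,-1.5,0]
  ]
}}

```text
clock: 13.9
position: [0.353, 0.2377, 0.0778]
tool_rot: [-3.142, 0.0, 1.681]
force: [0.1, -1.7, 1.5]
grip_width: 0.0066
finger_force: 78.7
```

{"name": "move_arm", "arguments": {
  "moves": [
    [0,0,-1,0],
    [0,0,-1,0],
    [0,0,-1,0]
  ]
}}

```text
clock: 14.28
position: [0.353, 0.2377, 0.0777]
tool_rot: [3.141, 0.001, 1.681]
force: [-8.4, -6.3, 37.2]
grip_width: 0.0061
finger_force: 84.2
```

{"name": "move_arm", "arguments": {
  "moves": [
    [0,0,0.9,0],
    [4,0.5,0.9,0],
    [9,1,0.9,0],
    [14,1.6,0.9,0],
    [19,2.2,0.9,0],
    [24,2.8,0.9,0],
    [29,3.4,0.9,0],
    [34,3.9,0.9,0],
    [39,4.5,0.9,0],
    [39,4.5,0.9,0]
  ]
}}

```text
clock: 15.52
position: [0.3922, 0.2424, 0.0778]
tool_rot: [-3.141, -0.0, 1.681]
force: [-2.9, -0.2, 10.2]
grip_width: 0.0064
finger_force: 80.2
```

{"name": "move_arm", "arguments": {
  "moves": [
    [4,0.5,0,0],
    [8,0.9,0,0],
    [12,1.4,0,0],
    [16,1.8,0,0],
    [20.5,2.3,0,0],
    [20.5,2.3,0,0],
    [20.5,2.3,0,0]
  ]
}}

```text
clock: 16.4
position: [0.4126, 0.2447, 0.0778]
tool_rot: [-3.142, -0.0, 1.681]
force: [-3.7, -1.4, 8.9]
grip_width: 0.0063
finger_force: 80.1
```

```bash
python3 -c "
from h import *
b=save('top','t4');a=save('side','s4')
cv2.imwrite('pics/c7.png',np.hstack([cv2.resize(b[150:300,110:260],(400,400),interpolation=2),cv2.resize(a[220:370,180:330],(400,400),interpolation=2)]))
a=.115;ex=np.array([np.cos(a),np.sin(a),0]);ey=np.array([-np.sin(a),np.cos(a),0]);O=np.array([.4114,.2439,.088])
for s in(-.09,.09):
  p=O+.0015*ex+ey*s;print((proj('top',p)-(110,150))*400/150,(proj('side',p)-(180,220))*400/150+(400,0))
"
```

```text
[274.19456251 218.80078401] [646.65709018  63.51022176]
[ 96.44222643 242.81442591] [597.30641797 252.94146871]
```

View pics/c7.png

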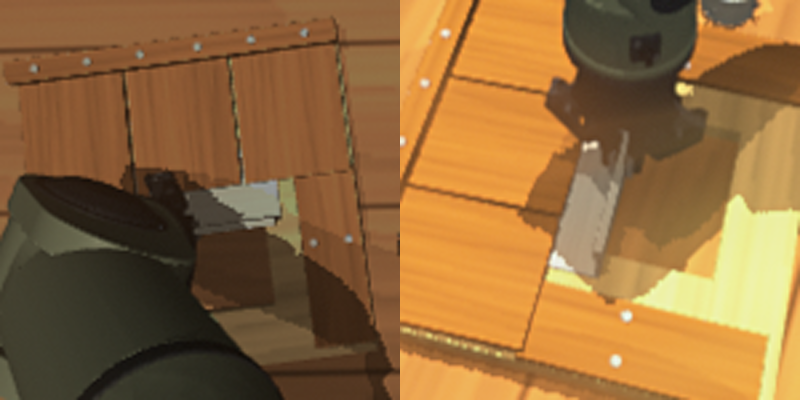

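In the crop the hem's end is at (280,219), against a prediction of (274,219). That puts it about 5 mm sideways and on target along x, with the shingles down. Now I'll press.

{"name": "move_arm", "arguments": {
  "moves": [
    [0,1,0,0],
    [0,2,0,0],
    [0,2,-0.3,0],
    [0,2,-0.5,0],
    [0,2,-0.5,0],
    [0,2,-0.5,0],
    [0,2,-0.5,0]
  ]
}}

```text
clock: 17.38
position: [0.4128, 0.2451, 0.0777]
tool_rot: [-3.141, 0.003, 1.68]
force: [-7.9, -13.0, 30.7]
grip_width: 0.0067
finger_force: 83.3
```

{"name": "move_arm", "arguments": {
  "moves": [
    [0,-1.5,0,0],
    [0,-1.5,0,0],
    [0,-1.5,0,0],
    [0,-1.5,0,0],
    [0,-1.5,0,0],
    [0,-1.5,0,0]
  ]
}}

```text
clock: 18.12
position: [0.4127, 0.2451, 0.0778]
tool_rot: [3.141, 0.0, 1.681]
force: [-5.7, -3.7, 23.7]
grip_width: 0.0063
finger_force: 82.2
```

```bash
python3 -c "
from h import *
print(bot.job_done())"
```

```text
the job is handed in; nothing more can be done
None
```

I opened the lid onto its stop and slid the flashing flat under the upper shingles. By my measurements the upstand is on the opening's edge in x and about 5 mm off sideways. I handed in at 18 s with the gripper still on the flashing, pressing down with about 24 N; the hand-in returned no verdict.

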